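# Photograph a printing block under the inspection microscope

## Task

Get the oblong printing block ready for its record photograph: lay it carved face up, centred and square in the outline on the microscope's pulled-out stage, without dropping it, then push the stage fully home under the lens and turn the focus ring until its white line meets the long index line on the barrel. With all of that set, press the capture button on the base; leave the other things on the table where they are.

Things in the scene. Friction and masses are not known exactly. Their poses are not given: they have to be found in the camera images.
- scope: fixed microscope stand: grey base 240 (x) x 360 (y) x 12 mm, origin at its underside's centre, x away from the robot, y left. A column 217 mm high at (-9, 158) mm carries the 48 mm barrel, which leans 27 deg from vertical, head (36 mm thick) towards the robot (-x), lens end (62 mm thick, 122 mm up) aimed at (50, 60) mm. Long white index line: on the barrel's +x side, just below and above the ring
- ring_centre (a point): centre of the focus ring: a ribbed black cylinder 58 mm across, 30 mm high (15 mm each way from here), near the barrel's top, 228 mm above the table. z: barrel axis, up out of the head, which ends 40 mm above this point; x: to the ring's own white line, so the frame turns with the ring. The boom's holder (60 mm across) begins 49 mm below this point along the axis
- focus_ring (a joint): turn of the focus ring in rad about its z axis, positive counter-clockwise as seen from the head end; 0 when its white line is on the long index line, from -2.4 to 0.9; starts between -1.4 and -0.5. It turns stiffly (0.06 N m) and stays where it is left
- stage_centre (a point): centre of the white outline (60 x 105 mm, long side along y) on the upper face of the sliding stage, 36 mm above the table. x and y as for the base. The stage is a dark steel plate 100 mm wide (x), from 108 mm on the -y side to 62 mm on the +y side of this point; it slides along y
- stage_knob (a point): the stage's steel pull knob, an upright post 20 mm thick: this point is at its grip height, 23 mm above the plate; its top is 14 mm higher. It stands 88 mm to the -y side of the outline's centre. Gripping it with the fingers closing along x keeps the hand clear of the barrel and of the block
- stage (a joint): travel of the stage in m towards +y: 0 pulled out, 0.14 fully home against its stop, with the outline under the lens; starts between 0 and 0.03. It resists with about 1.5 N and stays where it is left
- capture_top (a point): centre of the top of the round capture button (28 mm across, grey, in a black housing) at the robot's right-hand corner of the base; it is pressed straight down
- capture (a joint): how far the capture button is pressed, in m: 0 to 0.006; it takes 4 N to press fully and springs back
- long_block: the oblong wooden printing block, 100 (x) x 56 (y) x 23 mm (z), about 0.1 kg, dark carved branch on its upper face. Origin: centre of the underside; z up out of the carved face
- square_block: bystander: a square wooden printing block 72 x 72 x 23 mm, carved with a round star. Origin: centre of the underside
- seal_box: bystander: a round turned wooden seal box with a lid knob, 78 mm across, 41 mm high. Origin: centre of the underside
- loupe: bystander: a standing loupe, 48 mm across, 40 mm high. Origin: centre of the underside
- scale_bar: bystander: a steel scale bar 200 (x) x 26 x 5 mm. Origin: centre of the underside
- brush: bystander: a flat brush 190 mm long lying along its x, handle to -x

How it is judged:
On the way, in this order (a step that is already met when the one before it is completed fails the run):
1. the oblong block lies in the outline on the stage, face up, square to it and let go (x of long_block in the frame of stage_centre between -0.012 and 0.012 m and y of long_block in the frame of stage_centre between -0.012 and 0.012 m and z of long_block in the frame of stage_centre between -0.004 and 0.004 m and angle between long_block's own z axis and vertical below 0.1 rad and angle between the x axis of long_block and the y axis of stage_centre, either way round below 0.175 rad and contact force between the fingers and long_block below 0.1 N), for 0.3 s.
2. the stage is fully home with the block in the outline and the ring's line is on the index line (x of long_block in the frame of stage_centre between -0.012 and 0.012 m and y of long_block in the frame of stage_centre between -0.012 and 0.012 m and z of long_block in the frame of stage_centre between -0.004 and 0.004 m and angle between long_block's own z axis and vertical below 0.1 rad and angle between the x axis of long_block and the y axis of stage_centre, either way round below 0.175 rad and value of joint stage above 0.135 m and value of joint focus_ring between -0.09 and 0.09 rad), for 0.2 s.
3. the capture button is pressed with everything set (all of step 2 and value of joint capture above 0.004 m), for 0.05 s.
At the end, for the whole second after the job is handed in: Block on the stage face up, let go, within 12 mm of the outline's centre along x and y, square within 10 deg; stage within 5 mm of its home stop; ring's line within 5 deg (0.09 rad) of the index line; capture pressed over 4 mm after all this was set, and up again. Others moved under 30 mm (all of step 2 and linear speed of long_block below 0.01 m/s and value of joint capture below 0.0015 m); the robot touches nothing.
It fails at once if the block is dropped (falls faster than 0.45 m/s while not held) (contact force between the fingers and long_block below 0.1 N and linear speed of long_block above 0.45 m/s).
It fails at once if another thing on the table is moved by more than 30 mm (distance of any of square_block, seal_box, loupe, scale_bar, brush from where it was at the start of the episode above 0.03 m).
It also fails if it takes over 72 s, if anything falls off the work surface, if the arm or the gripper's body presses on something with over 40 N, if the wrist force passes 120 N, or if a joint passes its speed limit or range.

## Robot

A 7-joint arm with a two-finger parallel gripper is mounted at the origin on the work surface. World frame = base frame: x ahead of the robot, y to its left, z up, the work surface at z = 0. Lengths are in m, angles in rad, forces in N, time in s.
With the tool pointing down it reaches from about 0.425 to 0.925 m from the base axis. Payload 6.8 kg.
Tool frame: the origin (TCP) lies midway between the tips of the shut fingers; the grasp point (between the pads) lies 19 mm behind it (manip.tcp_to_grasp is the distance from the TCP to the grasp point, in m); z points along the fingers, y is the direction in which the jaws open and shut (so a half turn about z gives the same grasp; the last joint's range is limited). The gripper opens to 88 mm and grips with 3 to 60 N. Pads are 20 mm wide; open, the fingers measure 115 mm over their backs; the gripper's body (75 mm by 178 mm) begins 61 mm behind the grasp point.
Start: joints at [-1.406, 0.477, 0.022, 1.555, -0.011, 1.109, -0.083], TCP at [0.182, 0.65, 0.223] pointing down, gripper open.
Joint ranges: [-2.96, 2.96], [-0.34, 2.1], [-1.41, 1.46], [0.24, 2.44], [-1.37, 4.51], [0.17, 1.92], [-2.96, 2.96]. Speed limits (rad/s): [2.39, 2.39, 3.14, 3.14, 3.14, 3.14, 3.14].

## Interface

Orientations are given as a unit quaternion [x, y, z, w].
In Python, from cell import manip gives the robot as it stands. The module is installed in compiled form; this text tells all that it offers.
- The arm moves only by the tool arm_command, never from a script. Its argument "steps" is one flat list of numbers, 5 for each row, row after row: the opening, from 0 (shut) to 1 (fully open), then the shift along the tool's x, y, z in m, then the turn about the tool's z in rad. A call has exactly 5 rows; each row is the pose to reach, as a shift and turn from the pose commanded when the call began, along the tool's axes at that moment; what a row does not reach only later rows make up. A row lasts 1/12 s, in which the tool goes at most 41.7 mm and 7.16 degrees, less where a joint would pass 70% of its speed; a pose out of reach is approached as far as the arm can. A call with a gripper value outside its range is refused whole. The fingers move at their own pace and stop on an object; "grip_force" is the grip in N (left out, the last holds). Time passes only in rows, so rows that repeat a pose let the fingers close, or fill a call up. It gives the time, the measured TCP pose, the force and the opening at its end, in the units of the state.
- manip.get_obs(): the state, without advancing time (a new reading comes with each control period).
- manip.grab_frame(name): name is "scene" or "top"; returns (picture, depth): 400x640x3 uint8, red, green, blue; 400x640 float32, m along the optical axis (not along the pixel's ray), 0 where there is no reading.
- manip.calibration(name): a dict with "fov_y" (degrees; the focal length in pixels is half the picture's height over the tangent of half this angle, whatever the lens; pixels are square), "cx", "cy" (the principal point, pixels), "rvec" (rotation vector, rad) and "tvec" (3), from world to camera coordinates, as OpenCV has them. Camera axes: x right, y down, z forward; pixel columns grow to the right and rows downward; lengths in m; the calibration is good to about 2 mm. A picture is of the moment at which its call begins. calibration takes no time and is no camera call.
- manip.close_job(): hands the job in, once; it reports no verdict.
Trained networks look in the newest picture that a camera, given by its name, has taken for a name from the list of things; names that differ only in an ending like _2 or _b are one class to them, and where a whole thing is asked for, a point or a joint stands for the part that bears it (a point fixed in the world has none). Each returns a list of dicts, best first, with "score" (0 to 1); they miss things now and then, are a little off and sometimes report something else, mostly with a low value. They report only what shows in the picture. A call takes as long as a camera call.
- manip.find_in(camera, label): "xyz" ([x, y, z] in m, in world coordinates, good to about 4 mm: the middle of the surface that is visible of it).
The state is a dict: "clock": time; "q": joint angles; "qd": joint speeds; "joint_efforts": joint torques, N m; "tcp_pos": TCP position; "orientation": TCP orientation; "ft_force": force on the tool from outside, world axes, zero at the start; "torque": the same for the moment, N m; "grip_width": opening from 0.0 (shut) to 1.0 (fully open).
Only numpy, scipy, OpenCV 4.12 (cv2) and the standard library are available. Lean on these libraries where they do the work, as an engineer would, in place of code of your own. Each camera call takes 0.05 s, during which the arm holds its last target. There are 200 camera calls.

## Working session

There is one attempt and no reset: what is moved stays moved. The work goes in short steps, Python scripts to look and compute and a tool call to move; the robot and the scene stay as the last step left them, time stands still between calls to the robot, and variables do not carry over. Pictures are saved under pics/ and viewed, about 8 in all and at most 12, crops included, and the job is handed in when it is done.

Besides the shell and the picture viewer there is one more tool, called after "Emit:" as name(argument=value, ...) on one line, values as JSON. arm_command: Moves the arm, as the interface text tells. Its arguments: {"type":"object","properties":{"steps":{"type":"array","items":{"type":"number"}},"grip_force":{"type":"number"}},"required":["steps"]}

```bash
mkdir -p pics; cat > h.py <<'E'
import numpy as np, cv2
from cell import manip
from scipy.spatial.transform import Rotation as R
def cam(n):
    c=manip.calibration(n); f=200/np.tan(np.radians(c["fov_y"])/2)
    K=np.array([[f,0,c["cx"]],[0,f,c["cy"]],[0,0,1]]); Rm=cv2.Rodrigues(np.array(c["rvec"],float))[0]
    return K,Rm,np.array(c["tvec"],float).ravel()
def cloud(n,d):
    K,Rm,t=cam(n); v,u=np.mgrid[0:400,0:640]
    p=np.stack([(u-K[0,2])/K[0,0]*d,(v-K[1,2])/K[1,1]*d,d],-1)
    return (p-t)@Rm
def proj(n,P):
    K,Rm,t=cam(n); p=(np.atleast_2d(P)@Rm.T+t)@K.T; return p[:,:2]/p[:,2:]
def save(img,name,crop=None,s=1):
    if crop: a,b,c,d=crop; img=img[b:d,a:c]
    cv2.imwrite("pics/"+name,cv2.resize(img[:,:,::-1],None,fx=s,fy=s,interpolation=cv2.INTER_CUBIC))
E
python3 - <<'E'
from h import *
np.set_printoptions(precision=4,suppress=True)
ims=[]
for n in("scene","top"):
    im,d=manip.grab_frame(n); ims.append(im); np.savez(n+"0.npz",im=im,d=d)
    K,Rm,t=cam(n); print(n,K[0,0],"campos",-Rm.T@t,"fwd",Rm[2],manip.calibration(n))
    save(im,n+"0.png")
    for l in["scope","ring_centre","stage_centre","stage_knob","capture_top","long_block","square_block","seal_box","loupe","scale_bar","brush"]:
        print(l,[(np.round(r["xyz"],3),round(r["score"],2)) for r in manip.find_in(n,l)[:2]])
o=manip.get_obs();print(o)
E
```

```text
scene 428.5650192339066 campos [1.1482 0.1265 1.0769] fwd [-0.5465 -0.1573 -0.8225] {'fov_y': 50.034443685852146, 'cx': 324.2523205227104, 'cy': 201.03718654638294, 'rvec': array([ 1.646 ,  2.143 , -0.6786]), 'tvec': array([ 0.1897, -0.3276,  1.5333])}
scope [(array([0.626, 0.038, 0.008]), 0.81)]
ring_centre [(array([0.588, 0.077, 0.244]), 0.79)]
stage_centre [(array([0.626, 0.039, 0.01 ]), 0.69), (array([ 0.652, -0.091,  0.035]), 0.67)]
stage_knob [(array([ 0.648, -0.09 ,  0.03 ]), 0.67), (array([0.589, 0.077, 0.241]), 0.61)]
capture_top [(array([0.372, 0.256, 0.039]), 0.45), (array([ 0.517, -0.101,  0.03 ]), 0.39)]
long_block [(array([0.513, 0.364, 0.022]), 0.77)]
square_block [(array([ 0.531, -0.407,  0.025]), 0.97)]
seal_box [(array([ 0.704, -0.393,  0.03 ]), 0.94), (array([ 0.533, -0.402,  0.022]), 0.49)]
loupe [(array([0.375, 0.254, 0.039]), 0.83)]
scale_bar [(array([ 0.468, -0.507,  0.008]), 0.57), (array([ 0.531, -0.403,  0.024]), 0.41)]
brush [(array([ 0.354, -0.312,  0.015]), 0.95)]
top 455.7270925921608 campos [ 0.2815 -0.0709  1.7083] fwd [ 0.1549  0.0146 -0.9878] {'fov_y
[... 522 characters left out ...]

seal_box [(array([ 0.692, -0.396,  0.031]), 0.76)]
loupe [(array([0.358, 0.252, 0.04 ]), 0.6)]
scale_bar [(array([ 0.459, -0.503,  0.009]), 0.73)]
brush [(array([ 0.35 , -0.318,  0.018]), 0.92)]
{'clock': 1.2, 'q': array([-1.4061,  0.477 ,  0.0224,  1.5554, -0.0115,  1.1093, -0.0831]), 'qd': array([ 0.    ,  0.0014,  0.0001, -0.0017, -0.0005, -0.0004, -0.0006]), 'joint_efforts': array([  0.0003, -58.2721,   1.5335, -27.2938,  -0.0545,   0.0099,
         0.    ]), 'tcp_pos': array([0.1818, 0.6501, 0.2227]), 'orientation': array([ 0.136 ,  0.9907,  0.    , -0.    ]), 'ft_force': array([-0.1983,  0.5226, -0.5914]), 'torque': array([-0.0052,  0.0421, -0.0097]), 'grip_width': 1.0027086350553331}
```

View pics/scene0.png

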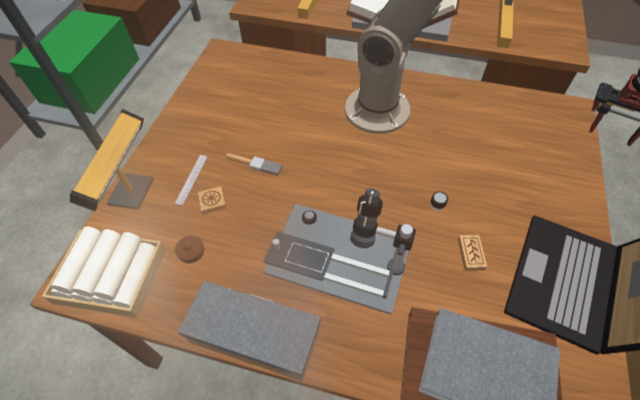

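View pics/top0.png

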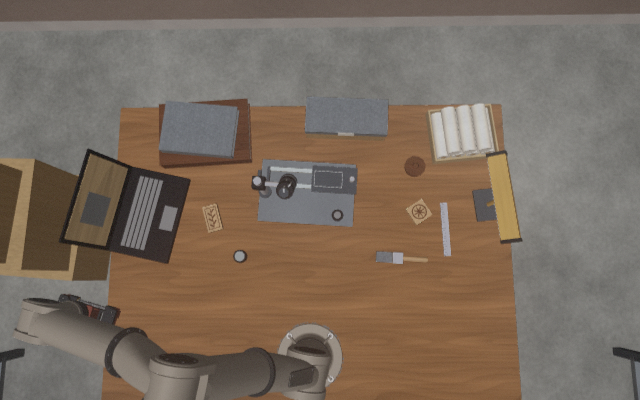

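```bash
python3 - <<'E'
from h import *
np.set_printoptions(precision=4,suppress=True)
for n in("scene","top"):
    z=np.load(n+"0.npz"); im,d=z["im"],z["d"]; P=cloud(n,d)
    def rect(lbl,m):
        q=P[m]; r=cv2.minAreaRect(q[:,:2].astype(np.float32)); print(n,lbl,m.sum(),np.round(r[0],4),np.round(r[1],4),r[2],"z",np.median(q[:,2]))
    x,y,zz=P[...,0],P[...,1],P[...,2]
    t=(np.abs(x-.5)<.15)&(np.abs(y-.2)<.1)&(zz<.01); print("table z",np.median(zz[t]))
    rect("block",(np.hypot(x-.51,y-.364)<.08)&(zz>.014)&(zz<.04))
    rect("square",(np.hypot(x-.525,y+.406)<.07)&(zz>.014)&(zz<.04))
    b=(np.abs(x-.6)<.22)&(np.abs(y-.04)<.26)
    rect("base",b&(zz>.007)&(zz<.018))
    rect("stageplate",b&(zz>.028)&(zz<.042)&(y<.03)&(x>.55))
    rect("knob",b&(zz>.055)&(zz<.08)&(y<-.05))
    rect("capt",b&(zz>.02)&(x<.56)&(y<-.03)&(zz<.06))
    rect("ringhead",b&(zz>.2)&(x<.6))
    rect("colum",b&(zz>.19)&(y>.12))
    c=b&(zz>.02)&(x<.56)&(y<-.03); print("capt max z",np.percentile(zz[c],[50,95]))
z=np.load("scene0.npz"); save(z["im"],"sc_crop.png",(260,170,430,310),4.5)
z=np.load("top0.npz"); save(z["im"],"tp_crop.png",(190,145,370,275),4.4)
E
```

```text
table z -0.0002939431881625776
scene block 699 [0.5048 0.3647] [0.1041 0.0576] 15.088821411132812 z 0.022437777542625808
scene square 504 [ 0.5252 -0.4077] [0.0774 0.0717] 32.57722091674805 z 0.02229794006809288
scene base 5666 [0.5827 0.0413] [0.4198 0.4392] 85.53520202636719 z 0.011484557487280975
scene stageplate 2086 [ 0.6466 -0.073 ] [0.2107 0.1025] 86.32006072998047 z 0.03530979441895185
scene knob 57 [ 0.6423 -0.1574] [0.0184 0.0194] 85.19497680664062 z 0.06972747588692796
scene capt 153 [ 0.5137 -0.1033] [0.042  0.0411] 16.94366455078125 z 0.026176147941639378
scene ringhead 655 [0.5696 0.1116] [0.0606 0.1367] 0.07413334399461746 z 0.2453454336360115
scene colum 313 [0.6055 0.1683] [0.0432 0.0435] 87.0298843383789 z 0.19636863679926164
capt max z [0.0262 0.0346]
table z -0.00023518143711578042
top block 403 [0.4987 0.3726] [0.1013 0.076 ] 15.851279258728027 z 0.02218591120673045
top square 372 [ 0.5196 -0.4083] [0.0715 0.0735] 32.35258483886719 z 0.02242297312764442
top base 3286 [0.5998 0.0402] [0.4359 0.5193] 0.24579569697380066 z 0.011466404288651111
top stageplate 1171 [ 0.7031 -0.0934] [0.2286 0.2254] 84.90045928955078 z 0.03469450943506379
top knob 89 [ 0.7184 -0.1313] [0.1651 0.1796] 86.91385650634766 z 0.07088648947666716
top capt 98 [ 0.5087 -0.0891] [0.1114 0.0389] 88.37391662597656 z 0.027560531445683482
top ringhead 303 [0.5679 0.1148] [0.1423 0.0629] 89.51155853271484 z 0.2475920161358179
top colum 154 [0.6006 0.1685] [0.0441 0.0422] 88.98631286621094 z 0.19750690539002067
capt max z [0.0276 0.0372]
```

View pics/sc_crop.png

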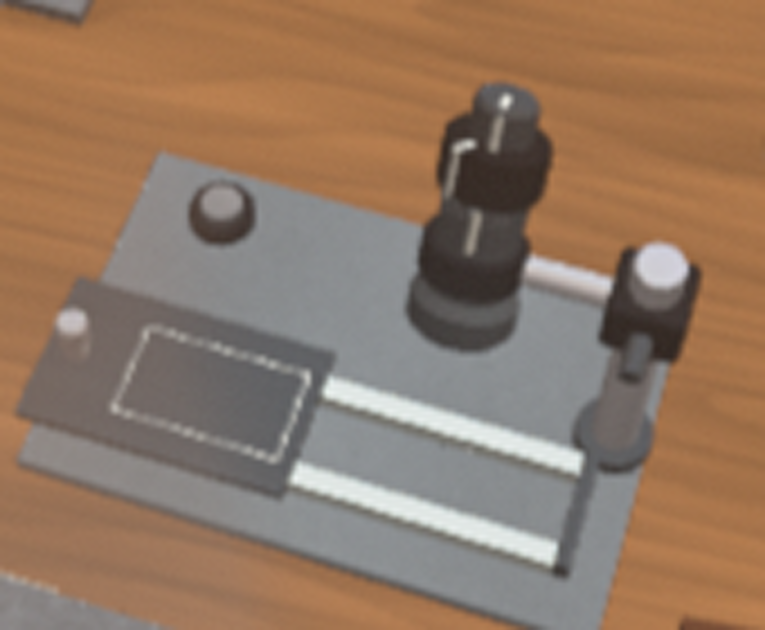

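View pics/tp_crop.png

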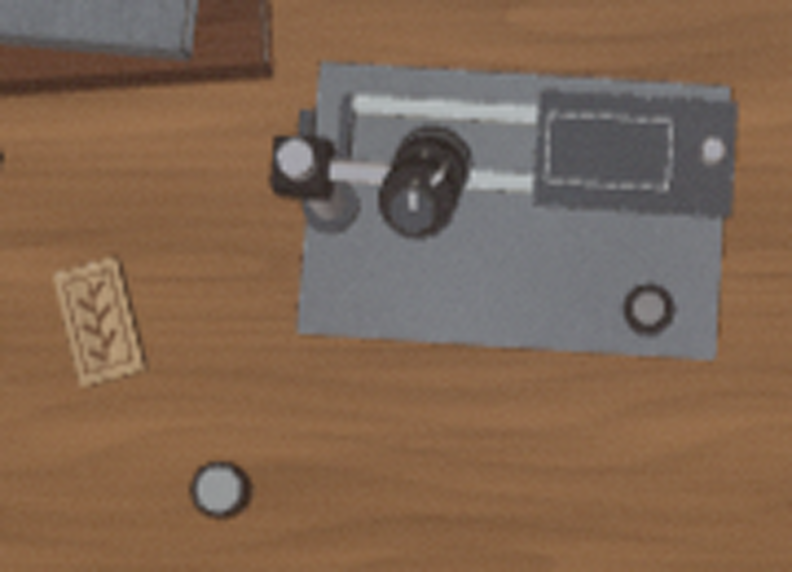

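```bash
cat >> h.py <<'E'
def ray(n,uv,z):
    K,Rm,t=cam(n); c=-Rm.T@t; o=[]
    for u,v in np.atleast_2d(uv):
        w=Rm.T@np.array([(u-K[0,2])/K[0,0],(v-K[1,2])/K[1,1],1]); o.append(c+w*(z-c[2])/w[2])
    return np.array(o)
E
python3 - <<'E'
from h import *
np.set_printoptions(precision=4,suppress=True)
uv=np.array([(150,326),(310,372),(277,460),(112,410)])/4.5+[260,170]
p=ray("scene",uv,.036)[:,:2]; print(p,p.mean(0)); e=(p[1]-p[0]+p[2]-p[3]); print("long ang",np.degrees(np.arctan2(e[1],e[0])),np.linalg.norm(e)/2)
for n in("scene","top"):
    z=np.load(n+"0.npz"); im,d=z["im"],z["d"]; P=cloud(n,d); zz=P[...,2]
    cap=(np.hypot(P[...,0]-.512,P[...,1]+.103)<.03)&(zz>.018)
    print(n,"cap",P[cap].mean(0),P[cap][:,2].max(),cap.sum()); 
    for nm,c,L,W in(("block",(.505,.364),.1,.056),):
        m=((np.hypot(P[...,0]-c[0],P[...,1]-c[1])<.075)&(zz>.012)&(zz<.04)).astype(np.uint8)
        m=cv2.morphologyEx(m,cv2.MORPH_OPEN,np.ones((3,3),np.uint8))
        cn=max(cv2.findContours(m,0,1)[0],key=cv2.contourArea); mm=np.zeros_like(m); cv2.drawContours(mm,[cn],-1,1,-1)
        q=P[mm>0]; r=cv2.minAreaRect(q[:,:2].astype(np.float32)); ev=np.linalg.eigh(np.cov(q[:,:2].T))[1][:,1]
        print(n,nm,q.mean(0),r,np.degrees(np.arctan2(ev[1],ev[0])))
E
```

```text
[[ 0.6129 -0.119 ]
 [ 0.6185 -0.0157]
 [ 0.6797 -0.0196]
 [ 0.6735 -0.1238]] [ 0.6461 -0.0695]
long ang 86.76526212017407 0.10393053046532985
scene cap [ 0.5163 -0.102   0.027 ] 0.03789012219515178 157
scene block [0.5094 0.3635 0.0237] ((0.8073028922080994, 0.27660301327705383), (0.09749062359333038, 0.7386049032211304), 73.76171112060547) 176.84225007175576
top cap [ 0.5077 -0.1036  0.0274] 0.039990784967174384 104
top block [0.5008 0.3631 0.0222] ((0.5007976293563843, 0.3639400899410248), (0.10151702165603638, 0.05756335332989693), 14.58690071105957) -166.35893380157043
```

```bash
python3 - <<'E'
from h import *
np.set_printoptions(precision=4,suppress=True)
f=lambda a:np.array(a)/4.4+[190,145]
p=ray("top",f([(671,118),(547,112),(545,182),(667,190)]),.036)[:,:2];print("outline",p,p.mean(0)); e=(p[1]-p[0]+p[2]-p[3]); print(np.degrees(np.arctan2(e[1],e[0])))
print("block",ray("top",f([(53,272),(116,258),(144,373),(83,387)]),.023).mean(0))
print("knob",ray("top",f([(713,150)]),.073),"cap",ray("top",f([(648,308)]),.038))
g=lambda a:np.array(a)/4.5+[260,170]
print("knob",ray("scene",g([(72,322)]),.073),"cap",ray("scene",g([(220,203)]),.038))
print("base corners top",ray("top",f([(320,62),(730,87),(716,358),(300,332)]),.012))
print("base corners scene",ray("scene",g([(160,152),(20,463)]),.012))
print("head",ray("top",f([(412,208)]),.264),ray("scene",g([(508,101)]),.264))
E
```

```text
outline [[ 0.6702 -0.1258]
 [ 0.6762 -0.02  ]
 [ 0.6153 -0.0182]
 [ 0.6077 -0.1218]] [ 0.6424 -0.0714]
86.26953189265559
block [0.499  0.3617 0.023 ]
knob [[ 0.6341 -0.1593  0.073 ]] cap [[ 0.5065 -0.1047  0.038 ]]
knob [[ 0.6412 -0.156   0.073 ]] cap [[ 0.5168 -0.1022  0.038 ]]
base corners top [[ 0.728   0.1787  0.012 ]
 [ 0.7029 -0.1781  0.012 ]
 [ 0.4668 -0.1625  0.012 ]
 [ 0.491   0.192   0.012 ]]
base corners scene [[ 0.4722 -0.1581  0.012 ]
 [ 0.7104 -0.1722  0.012 ]]
head [[0.551  0.0722 0.264 ]] [[0.5557 0.0745 0.264 ]]
```

Emit:
arm_command(steps=[1,-0.037,-0.018,0,-0.1,1,-0.074,-0.036,0,-0.2,1,-0.111,-0.054,0,-0.3,1,-0.148,-0.072,0,-0.4,1,-0.185,-0.09,0,-0.53], grip_force=25)

```text
clock: 1.62
tcp_pos: [0.3368, 0.5124, 0.2228]
orientation: [-0.128, 0.992, 0.0, 0.0]
ft_force: [0.4, 0.0, -0.1]
grip_width: 0.999
```

```bash
cat >> h.py <<'E'
def go(x,y,z,ang):
    "print tool-frame shift and turn to TCP (x,y,z) with jaw (tool y) direction ang deg in world, mod 180"
    o=manip.get_obs(); Rm=R.from_quat(o["orientation"]).as_matrix(); p=np.array(o["tcp_pos"])
    d=Rm.T@(np.array([x,y,z])-p); cur=np.degrees(np.arctan2(Rm[1,1],Rm[0,1])); a=(ang-cur+90)%180-90
    print("t",round(o["clock"],2),"tcp",np.round(p,4),"jaw",round(cur,2),"tilt",np.round(Rm[:,2],3),"F",np.round(o["ft_force"],1),"w",round(o["grip_width"]*88,1))
    print("shift",np.round(d,4),"turn",round(-np.radians(a),3),"q",np.round(o["q"],2))
E
python3 -c "
from h import *
go(.502,.363,.1,105)"
```

```text
t 1.62 tcp [0.3368 0.5124 0.2228] jaw 104.68 tilt [ 0.  0. -1.] F [ 0.4  0.  -0.1] w 87.9
shift [-0.1219 -0.1864  0.1229] turn -0.006 q [-1.06  0.38 -0.04  1.71  0.02  1.06  0.72]
```

Emit:
arm_command(steps=[1,-0.02,-0.03,0.01,0,1,-0.04,-0.06,0.02,0,1,-0.06,-0.092,0.03,0,1,-0.08,-0.122,0.04,0,1,-0.1,-0.152,0.05,0])

```text
clock: 2.03
tcp_pos: [0.4714, 0.39, 0.1725]
orientation: [-0.125, 0.992, 0.0, 0.0]
ft_force: [0.1, 1.1, 0.2]
grip_width: 1.001
```

```bash
python3 -c "
from h import *
go(.502,.363,.08,105)"
```

```text
t 2.03 tcp [0.4714 0.39   0.1725] jaw 104.38 tilt [ 0.  0. -1.] F [0.1 1.1 0.2] w 88.1
shift [-0.0229 -0.0337  0.0925] turn -0.011 q [-0.81  0.42  0.02  1.76 -0.01  0.95  1.04]
```

Emit:
arm_command(steps=[1,-0.01,-0.014,0.03,0,1,-0.018,-0.024,0.06,0,1,-0.022,-0.032,0.09,0,1,-0.022,-0.032,0.093,-0.01,1,-0.022,-0.032,0.093,-0.01])

```text
clock: 2.45
tcp_pos: [0.4984, 0.3648, 0.0782]
orientation: [-0.13, 0.991, -0.001, -0.002]
ft_force: [-0.8, 0.8, 0.4]
grip_width: 1.002
```

```bash
python3 - <<'E'
from h import *
go(.502,.363,.005,105)
a,d=manip.grab_frame("scene"); b,e=manip.grab_frame("top")
c=lambda im,u,v,s:cv2.resize(im[v-50:v+50,u-50:u+50],(400,400),interpolation=cv2.INTER_CUBIC)
t=manip.get_obs()["tcp_pos"]; print(t,proj("scene",t),proj("top",t),proj("scene",[.502,.363,.023]),proj("top",[.502,.363,.023]))
save(np.hstack([c(a,472,240,1),c(b,212,215,1)]),"g1.png")
E
```

```text
t 2.45 tcp [0.4984 0.3648 0.0782] jaw 104.95 tilt [-0.003 -0.003 -1.   ] F [-0.8  0.8  0.4] w 88.1
shift [-0.0033 -0.0025  0.0732] turn -0.001 q [-0.74  0.55  0.01  1.81 -0.01  0.79  1.11]
[0.49943398 0.36747176 0.08115217] [[480.11980734 238.89047133]] [[206.86187129 216.09404862]] [[472.3360804  249.76429982]] [[212.17387156 217.44690102]]
```

View pics/g1.png

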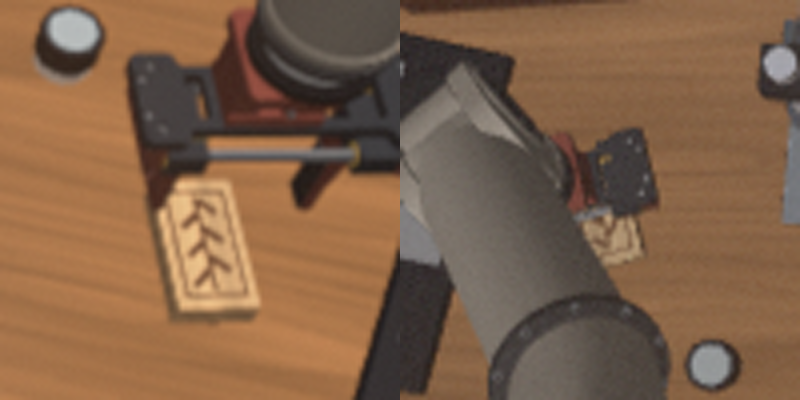

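The gripper straddles the block (scene crop: block ~(205,250), fingers either side at ~(160,180) and ~(310,185)) with jaws square to it. I'll go down.

Emit:
arm_command(steps=[1,0,0,0.025,0,1,0,0,0.05,0,1,0,0,0.068,0,1,0,0,0.074,0,1,0,0,0.074,0])

```text
clock: 2.97
tcp_pos: [0.4988, 0.3669, 0.006]
orientation: [-0.131, 0.991, 0.0, -0.0]
ft_force: [0.3, 0.3, 0.5]
grip_width: 1.005
```

Emit:
arm_command(steps=[0,0,0,0,0,0,0,0,0,0,0,0,0,0,0,0,0,0,0,0,0,0,0,0,0])

```text
clock: 3.38
tcp_pos: [0.4998, 0.3661, 0.0065]
orientation: [-0.13, 0.991, 0.0, 0.0]
ft_force: [0.0, -0.5, 1.0]
grip_width: 0.66
```

```bash
python3 -c "
from h import *
go(.502,.363,.12,105)"
```

```text
t 3.38 tcp [0.4998 0.3661 0.0065] jaw 104.95 tilt [ 0.001  0.001 -1.   ] F [ 0.  -0.5  1. ] w 58.1
shift [-0.0015 -0.0035 -0.1135] turn -0.001 q [-0.74  0.65  0.01  1.84 -0.01  0.65  1.11]
```

Emit:
arm_command(steps=[0,0,0,0,0,0,0,0,0,0,0,0,0,-0.02,0,0,0,0,-0.05,0,0,0,0,-0.085,0])

```text
clock: 3.8
tcp_pos: [0.4978, 0.3647, 0.0896]
orientation: [-0.13, 0.991, -0.001, -0.002]
ft_force: [0.6, 0.7, -1.0]
grip_width: 0.639
```

```bash
python3 - <<'E'
from h import *
go(.6442,-.0705,.12,176.5)
im,d=manip.grab_frame("scene"); np.savez("l.npz",im=im,d=d); save(im,"l1.png",(400,150,560,300),4)
P=cloud("scene",d); t=manip.get_obs()["tcp_pos"]; print(t)
E
```

```text
t 3.8 tcp [0.4978 0.3647 0.0896] jaw 104.97 tilt [-0.004 -0.003 -1.   ] F [ 0.6  0.7 -1. ] w 56.3
shift [-0.0289 -0.4583 -0.0297] turn -1.248 q [-0.75  0.53  0.02  1.81 -0.01  0.81  1.11]
[0.50188361 0.36780597 0.09784025]
```

View pics/l1.png

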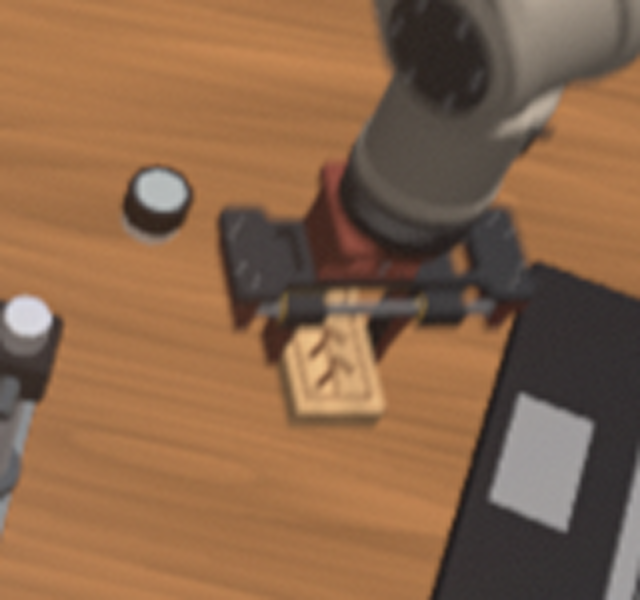

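Emit:
arm_command(steps=[0,0,-0.01,-0.04,-0.1,0,0,-0.02,-0.08,-0.2,0,0,-0.03,-0.12,-0.3,0,0,-0.04,-0.16,-0.4,0,0,-0.05,-0.2,-0.5])

```text
clock: 4.27
tcp_pos: [0.512, 0.3167, 0.2923]
orientation: [-0.374, 0.928, -0.0, -0.0]
ft_force: [0.9, 0.1, -1.7]
grip_width: 0.639
```

```bash
python3 - <<'E'
from h import *
u=np.array([np.cos(.2618),np.sin(.2618)])
e=ray("scene",np.array([(295,415),(380,405)])/4+[400,150],.114)[:,:2]; print(e, (e-[.5,.366])@u)
go(.6442,-.0705,.33,176.5)
E
```

```text
[[0.56833015 0.34680625]
 [0.5475756  0.39775166]] [0.06103413 0.05417245]
t 4.27 tcp [0.512  0.3167 0.2923] jaw 133.88 tilt [-0. -0. -1.] F [ 0.9  0.1 -1.7] w 56.2
shift [ 0.1731 -0.3707 -0.0377] turn -0.744 q [-0.6   0.3  -0.08  1.65  0.02  1.19  1.66]
```

Emit:
arm_command(steps=[0,0.0,-0.02,-0.035,-0.08,0,0.017,-0.055,-0.04,-0.16,0,0.034,-0.09,-0.04,-0.24,0,0.051,-0.127,-0.04,-0.32,0,0.068,-0.164,-0.04,-0.4])

```text
clock: 4.68
tcp_pos: [0.5763, 0.1502, 0.3306]
orientation: [-0.55, 0.835, 0.0, 0.0]
ft_force: [2.2, 0.5, -0.9]
grip_width: 0.633
```

```bash
python3 - <<'E'
from h import *
go(.6442,-.0705,.33,176.5)
E
```

```text
t 4.68 tcp [0.5763 0.1502 0.3306] jaw 156.79 tilt [ 0.  0. -1.] F [ 2.2  0.5 -0.9] w 55.7
shift [ 0.1761 -0.1494  0.0006] turn -0.344 q [-0.32  0.27 -0.04  1.61  0.01  1.26  2.37]
```

Emit:
arm_command(steps=[0,0.024,-0.02,0,0.12,0,0.05,-0.042,0,0.24,0,0.076,-0.064,0,0.36,0,0.102,-0.086,0,0.48,0,0.128,-0.108,0,0.6])

```text
clock: 5.1
tcp_pos: [0.6242, -0.0102, 0.3302]
orientation: [-0.274, 0.962, 0.0, -0.0]
ft_force: [0.8, 0.4, -2.2]
grip_width: 0.635
```

Emit:
arm_command(steps=[0,0,0,0,0.12,0,0,0,0,0.24,0,0,0,0,0.36,0,0,0,0,0.48,0,0,0,0,0.6])

```text
clock: 5.52
tcp_pos: [0.624, -0.0085, 0.33]
orientation: [0.023, 1.0, 0.0, -0.0]
ft_force: [0.1, 0.5, 0.0]
grip_width: 0.633
```

Emit:
arm_command(steps=[0,0,0,0,0.12,0,0,0,0,0.24,0,0,0,0,0.36,0,0,0,0,0.48,0,0,0,0,0.6])

```text
clock: 5.93
tcp_pos: [0.6239, -0.0085, 0.33]
orientation: [0.317, 0.948, -0.0, -0.0]
ft_force: [-0.2, -0.3, -0.8]
grip_width: 0.634
```

Emit:
arm_command(steps=[0,0,0,0,0.12,0,0,0,0,0.24,0,0,0,0,0.36,0,0,0,0,0.48,0,0,0,0,0.6])

```text
clock: 6.35
tcp_pos: [0.624, -0.0084, 0.33]
orientation: [0.583, 0.812, -0.0, -0.0]
ft_force: [0.3, 0.0, -1.7]
grip_width: 0.632
```

```bash
python3 - <<'E'
from h import *
go(.6442,-.0705,.12,176.5)
E
```

```text
t 6.35 tcp [ 0.624  -0.0084  0.33  ] jaw 18.68 tilt [-0.001  0.    -1.   ] F [ 0.3  0.  -1.7] w 55.6
shift [-0.0654 -0.0006  0.21  ] turn 0.387 q [-0.41  0.33  0.44  1.57 -0.14  1.27  0.37]
```

Emit:
arm_command(steps=[0,-0.03,0,0,0.12,0,-0.064,0,0,0.24,0,-0.064,0,0.02,0.36,0,-0.064,0,0.055,0.39,0,-0.064,0,0.09,0.39])

```text
clock: 6.77
tcp_pos: [0.6458, -0.0699, 0.2402]
orientation: [0.728, 0.685, 0.001, 0.001]
ft_force: [1.2, 0.1, -1.6]
grip_width: 0.637
```

Emit:
arm_command(steps=[0,0,0,0.035,0,0,0,0,0.07,0,0,0,0,0.1,0,0,0,0,0.12,0,0,0,0,0.12,0])

```text
clock: 7.18
tcp_pos: [0.6414, -0.0683, 0.1153]
orientation: [0.727, 0.686, -0.003, -0.003]
ft_force: [-0.8, 0.8, -1.3]
grip_width: 0.631
```

```bash
python3 - <<'E'
from h import *
go(.6442,-.0705,.044,176.5)
im,d=manip.grab_frame("scene"); b,e=manip.grab_frame("top"); t=manip.get_obs()["tcp_pos"]
P=cloud("scene",d)
for n,dd in(("scene",d),("top",e)):
    P=cloud(n,dd); z=P[...,2]; zt=t[2]-.0065+.023; m=(abs(z-zt)<.004)&(np.hypot(P[...,0]-t[0],P[...,1]-t[1])<.08); print(n,m.sum(),t,cv2.minAreaRect(P[m][:,:2].astype(np.float32)) if m.sum()>5 else 0)
c=lambda im,u,v:cv2.resize(im[v-50:v+50,u-50:u+50],(400,400),interpolation=cv2.INTER_CUBIC)
save(np.hstack([c(im,310,255),c(b,330,180)]),"p1.png")
E
```

```text
t 7.18 tcp [ 0.6414 -0.0683  0.1153] jaw -3.31 tilt [-0.009  0.    -1.   ] F [-0.8  0.8 -1.3] w 55.5
shift [-0.002   0.0035  0.0713] turn 0.003 q [-0.31  0.58  0.45  1.74 -0.31  0.9   0.21]
scene 61 [ 0.64477852 -0.06903219  0.12033121] ((0.642217218875885, -0.06502237170934677), (0.08867525309324265, 0.054281122982501984), 82.6685791015625)
top 55 [ 0.64477852 -0.06903219  0.12033121] ((0.6379380226135254, -0.11191163957118988), (0.017722317948937416, 0.05462748929858208), 89.3520278930664)
```

View pics/p1.png

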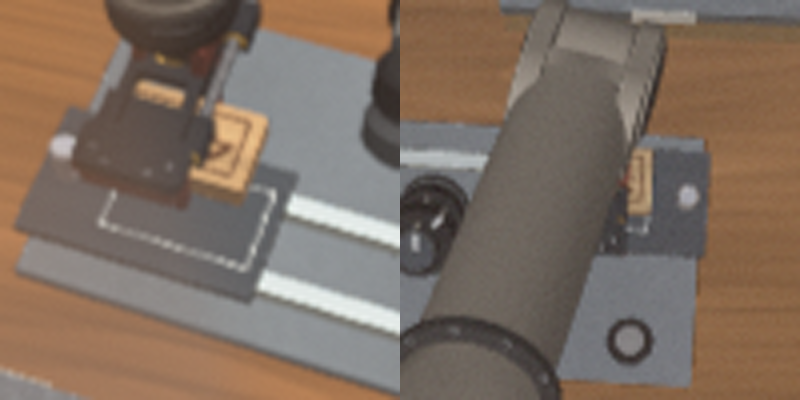

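```bash
python3 - <<'E'
from h import *
print(ray("scene",np.array([(270,118),(248,184)])/4+[260,205],.137))
print(ray("top",np.array([(252,150),(250,213)])/4+[280,130],.137))
go(.6442,-.0705,.045,176.5)
E
```

```text
[[ 0.62092339 -0.01844598  0.137     ]
 [ 0.66977106 -0.01949744  0.137     ]]
[[ 0.66234977 -0.12445458  0.137     ]
 [ 0.60560258 -0.12206821  0.137     ]]
t 7.28 tcp [ 0.6448 -0.069   0.1203] jaw -3.33 tilt [-0.001 -0.    -1.   ] F [-0.  -0.  -1.4] w 56.2
shift [-0.0015 -0.0004  0.0753] turn 0.003 q [-0.31  0.58  0.45  1.73 -0.31  0.9   0.21]
```

Emit:
arm_command(steps=[0,-0.001,0,0.025,0,0,-0.001,0,0.05,0,0,-0.001,0,0.066,0,0,-0.001,0,0.073,0,0,-0.001,0,0.075,0])

```text
clock: 7.7
tcp_pos: [0.6455, -0.07, 0.0461]
orientation: [0.727, 0.686, 0.0, 0.0]
ft_force: [-0.3, 1.1, -1.4]
grip_width: 0.635
```

Emit:
arm_command(steps=[0,0,0,0.0,0,0,0,0,0.001,0,0,0,0,0.001,0,0,0,0,0.002,0,0,0,0,0.002,0])

```text
clock: 8.12
tcp_pos: [0.6454, -0.07, 0.0443]
orientation: [0.727, 0.686, 0.0, 0.0]
ft_force: [0.9, 0.4, -1.2]
grip_width: 0.638
```

```bash
python3 - <<'E'
from h import *
go(.6442,-.0705,.0435,176.5)
E
```

```text
t 8.12 tcp [ 0.6454 -0.07    0.0443] jaw -3.33 tilt [ 0.001  0.    -1.   ] F [ 0.9  0.4 -1.2] w 56.1
shift [-0.0006 -0.0012  0.0008] turn 0.003 q [-0.27  0.67  0.4   1.77 -0.36  0.77  0.25]
```

Emit:
arm_command(steps=[0,0,0,0.0005,0,0,0,0,0.001,0,0,0,0,0.0015,0,0,0,0,0.002,0,0,0,0,0.002,0])

```text
clock: 8.53
tcp_pos: [0.6451, -0.07, 0.0423]
orientation: [0.727, 0.686, 0.0, -0.0]
ft_force: [-2.8, 1.0, 6.3]
grip_width: 0.633
```

Emit:
arm_command(steps=[0,0,0,0,0,0.66,0,0,0,0,0.68,0,0,0,0,0.7,0,0,0,0,0.75,0,0,0,0])

```text
clock: 8.95
tcp_pos: [0.645, -0.07, 0.0415]
orientation: [0.727, 0.686, -0.0, -0.0]
ft_force: [0.1, -0.9, 0.2]
grip_width: 0.732
```

Emit:
arm_command(steps=[1,0,0,0,0,1,0,0,0,0,1,0,0,0,0,1,0,0,-0.02,0,1,0,0,-0.055,0])

```text
clock: 9.37
tcp_pos: [0.642, -0.0695, 0.0935]
orientation: [0.727, 0.686, -0.003, -0.003]
ft_force: [0.1, -0.5, -0.1]
grip_width: 0.995
```

```bash
python3 - <<'E'
from h import *
go(.6442,-.0705,.15,176.5)
E
```

```text
t 9.37 tcp [ 0.642  -0.0695  0.0935] jaw -3.32 tilt [-0.008  0.    -1.   ] F [ 0.1 -0.5 -0.1] w 87.6
shift [-0.0009  0.0018 -0.0565] turn 0.003 q [-0.3   0.61  0.44  1.75 -0.32  0.86  0.23]
```

Emit:
arm_command(steps=[1,0,0,-0.02,0,1,-0.03,0,-0.03,0,1,-0.06,0,-0.03,0,1,-0.088,0,-0.03,0,1,-0.088,0,-0.03,0])

```text
clock: 9.78
tcp_pos: [0.6384, -0.1661, 0.1277]
orientation: [0.73, 0.683, -0.001, 0.002]
ft_force: [-0.0, -0.7, 0.9]
grip_width: 0.998
```

```bash
python3 - <<'E'
from h import *
im,d=manip.grab_frame("scene"); b,e=manip.grab_frame("top")
go(.6395,-.158,.043,176.5)
c=lambda im,u,v:cv2.resize(im[v-50:v+50,u-50:u+50],(400,400),interpolation=cv2.INTER_CUBIC)
save(np.hstack([c(im,310,255),c(b,340,180)]),"p2.png")
E
```

```text
t 9.88 tcp [ 0.6395 -0.1595  0.1267] jaw -3.5 tilt [-0. -0. -1.] F [0.3 0.5 0.5] w 87.9
shift [ 0.0015 -0.0001  0.0837] turn -0.0 q [-0.17  0.59  0.46  1.7  -0.31  0.93  0.35]
```

View pics/p2.png

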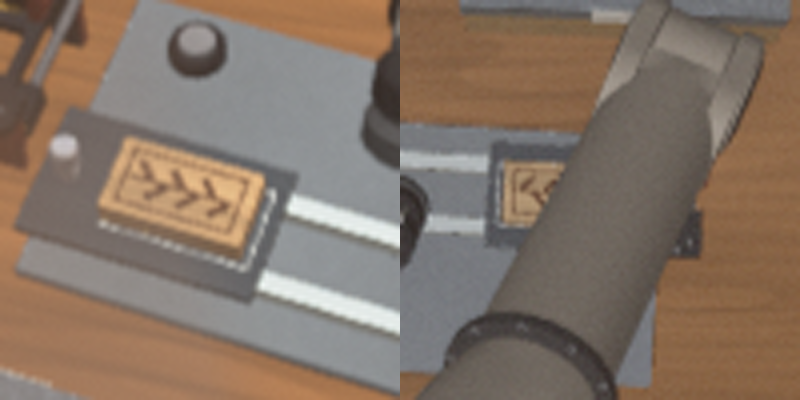

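```bash
python3 - <<'E'
from h import *
o=np.array([260,205])
p=ray("scene",np.array([(128,138),(268,173),(243,245),(99,203)])/4+o,.059);print(p.round(4),p.mean(0))
print(ray("scene",np.array([(277,190),(248,268),(99,224)])/4+o,.036).round(4))
im,d=manip.grab_frame("scene");P=cloud("scene",d);z=P[...,2]
m=((abs(z-.0585)<.005)&(abs(P[...,0]-.645)<.045)&(abs(P[...,1]+.07)<.065)).astype(np.uint8)
q=P[m>0];print(m.sum(),q.mean(0),cv2.minAreaRect(q[:,:2].astype(np.float32)))
E
```

```text
[[ 0.617  -0.1199  0.059 ]
 [ 0.6186 -0.0208  0.059 ]
 [ 0.6741 -0.0229  0.059 ]
 [ 0.669  -0.1236  0.059 ]] [ 0.64469694 -0.071797    0.059     ]
[[ 0.6177 -0.0149  0.036 ]
 [ 0.6787 -0.0187  0.036 ]
 [ 0.6733 -0.1243  0.036 ]]
710 [ 0.64782003 -0.0733726   0.05840931] ((0.6463788747787476, -0.07435399293899536), (0.1005566418170929, 0.057893700897693634), 86.6034927368164)
```

Emit:
arm_command(steps=[1,0.001,0,0.03,0,1,0.001,0,0.06,0,1,0.001,0,0.08,0,0.5,0.001,0,0.083,0,0.4,0.001,0,0.083,0], grip_force=15)

```text
clock: 10.35
tcp_pos: [0.6393, -0.1548, 0.0422]
orientation: [0.727, 0.687, -0.001, -0.001]
ft_force: [-0.7, 0.4, 1.5]
grip_width: 0.888
```

Emit:
arm_command(steps=[0,0,0,0,0,0,0,0,0,0,0,0,0,0,0,0,0,0,0,0,0,0,0,0,0])

```text
clock: 10.77
tcp_pos: [0.6405, -0.157, 0.0445]
orientation: [0.727, 0.686, 0.0, 0.001]
ft_force: [0.7, 0.2, 0.5]
grip_width: 0.511
```

```bash
python3 - <<'E'
from h import *
go(.6395+.061*.142,-.158+.142,.043,176.5)
E
```

```text
t 10.77 tcp [ 0.6405 -0.157   0.0445] jaw -3.33 tilt [ 0.001 -0.    -1.   ] F [0.7 0.2 0.5] w 45.0
shift [ 0.1412 -0.0005  0.0015] turn 0.003 q [-0.14  0.69  0.41  1.75 -0.37  0.78  0.39]
```

Emit:
arm_command(steps=[0,0,0,0,0,0,0,0,0,0,0,0,0,0,0,0,0,0,0,0,0,0,0,0,0])

```text
clock: 11.18
tcp_pos: [0.6397, -0.1568, 0.0436]
orientation: [0.727, 0.686, -0.0, -0.0]
ft_force: [-2.2, 0.5, 1.3]
grip_width: 0.224
```

```bash
python3 - <<'E'
from h import *
go(.6395+.061*.142,-.158+.142,.043,176.5)
E
```

```text
t 11.18 tcp [ 0.6397 -0.1568  0.0436] jaw -3.33 tilt [-0.001  0.    -1.   ] F [-2.2  0.5  1.3] w 19.7
shift [0.1411 0.0003 0.0007] turn 0.003 q [-0.14  0.69  0.41  1.75 -0.37  0.79  0.39]
```

Emit:
arm_command(steps=[0,0.004,0,0,0,0,0.012,0,0,0,0,0.022,0,0,0,0,0.034,0,0,0,0,0.046,0,0,0])

```text
clock: 11.6
tcp_pos: [0.6431, -0.1094, 0.0437]
orientation: [0.727, 0.686, 0.0, 0.0]
ft_force: [1.6, -1.8, -1.0]
grip_width: 0.225
```

Emit:
arm_command(steps=[0,0.012,0,0,0,0,0.024,0,0,0,0,0.036,0,0,0,0,0.048,0,0,0,0,0.06,0,0,0])

```text
clock: 12.02
tcp_pos: [0.6472, -0.0496, 0.0437]
orientation: [0.727, 0.686, 0.001, 0.001]
ft_force: [5.6, -2.5, -5.5]
grip_width: 0.222
```

Emit:
arm_command(steps=[0,0.009,0,0,0,0,0.016,0,0,0,0,0.022,0,0,0,0,0.027,0,0,0,0,0.031,0,0,0])

```text
clock: 12.43
tcp_pos: [0.6493, -0.0196, 0.0437]
orientation: [0.727, 0.687, 0.0, 0.002]
ft_force: [6.8, -11.2, -7.1]
grip_width: 0.219
```

```bash
python3 - <<'E'
from h import *
go(.6395+.061*.142,-.158+.142,.043,176.5)
E
```

```text
t 12.43 tcp [ 0.6493 -0.0196  0.0437] jaw -3.27 tilt [ 0.003 -0.002 -1.   ] F [  6.8 -11.2  -7.1] w 19.3
shift [ 0.0036 -0.0014  0.0007] turn 0.004 q [-0.36  0.68  0.42  1.77 -0.37  0.77  0.19]
```

Emit:
arm_command(steps=[0,0.001,0,0,0,0,0.002,0,0,0,0,0.003,0,0,0,0,0.003,0,0,0,0,0.003,0,0,0])

```text
clock: 12.85
tcp_pos: [0.6493, -0.0198, 0.0437]
orientation: [0.728, 0.686, -0.0, 0.002]
ft_force: [6.7, -9.4, -6.2]
grip_width: 0.222
```

Emit:
arm_command(steps=[0.3,0,0,0,0,0.5,-0.001,0,0,0,0.6,-0.001,0,0,0,0.6,-0.001,0,0,0,0.6,-0.001,0,-0.02,0])

```text
clock: 13.27
tcp_pos: [0.645, -0.0168, 0.0605]
orientation: [0.727, 0.687, -0.002, -0.003]
ft_force: [-0.6, 0.1, 0.5]
grip_width: 0.558
```

Emit:
arm_command(steps=[0.7,-0.015,0,-0.03,0,0.7,-0.045,0,-0.06,0,0.7,-0.085,0,-0.06,0,0.7,-0.125,0,-0.06,0,0.7,-0.14,0,-0.09,0])

```text
clock: 13.68
tcp_pos: [0.6351, -0.1632, 0.1501]
orientation: [0.729, 0.684, -0.004, -0.002]
ft_force: [-0.8, -0.6, -1.1]
grip_width: 0.699
```

```bash
python3 - <<'E'
from h import *
im,d=manip.grab_frame("scene"); np.savez("s2.npz",im=im,d=d); b,e=manip.grab_frame("top")
go(.567,.073,.33,86.5)
c=lambda im,u,v:cv2.resize(im[v-50:v+50,u-50:u+50],(400,400),interpolation=cv2.INTER_CUBIC)
save(np.hstack([c(im,360,240),c(b,290,185)]),"p3.png")
E
```

```text
t 13.78 tcp [ 0.6408 -0.1636  0.1579] jaw -3.73 tilt [ 0.006 -0.003 -1.   ] F [ 1.1 -0.   0.4] w 61.7
shift [ 0.2309 -0.088  -0.1732] turn 1.567 q [-0.19  0.55  0.49  1.68 -0.3   0.98  0.34]
```

View pics/p3.png

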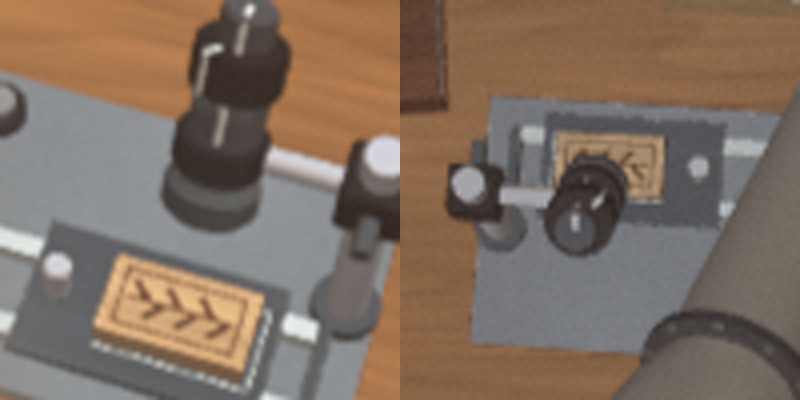

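```bash
python3 - <<'E'
from h import *
for f in("scene0.npz","s2.npz"):
    z=np.load(f);P=cloud("scene",z["d"]);zz=P[...,2]
    m=(abs(zz-.07)<.006)&(abs(P[...,0]-.645)<.03)&(P[...,1]<.0)&(P[...,1]>-.2); q=P[m]; 
    yk=np.median(q[:,1]); print(f,"knob",q[abs(q[:,1]-yk)<.02].mean(0),m.sum())
    m=(abs(zz-.0355)<.004)&(abs(P[...,0]-.672)<.01)&(P[...,1]<.2)&(P[...,1]>-.25);print("plate y range near x=.672",np.percentile(P[m][:,1],[1,99]))
    m=(abs(zz-.0355)<.004)&(abs(P[...,0]-.69)<.006)&(P[...,1]<.2)&(P[...,1]>-.25);print("x=.69",np.percentile(P[m][:,1],[1,99]))
print(ray("scene",np.array([(56,262)])/4+[310,190],.073))
z=np.load("s2.npz");P=cloud("scene",z["d"]);zz=P[...,2];m=(abs(zz-.0585)<.005)&(abs(P[...,0]-.65)<.06)&(abs(P[...,1]-.065)<.07);q=P[m];print(m.sum(),cv2.minAreaRect(q[:,:2].astype(np.float32)))
print("outline",ray("scene",np.array([(270,310),(243,390),(93,344)])/4+[310,190],.036))
# barrel axis / ring: points z .19-.275
m=(zz>.15)&(zz<.29)&(abs(P[...,0]-.58)<.08)&(abs(P[...,1]-.075)<.045);q=P[m]
for a in np.arange(.16,.28,.012):
    s=q[abs(q[:,2]-a)<.006]; print(round(a,3),len(s),s[:,0].max().round(4) if len(s) else 0, np.percentile(s[:,1],[2,98]).round(4) if len(s) else 0)
E
```

```text
scene0.npz knob [ 0.64248188 -0.15666399  0.0701591 ] 45
plate y range near x=.672 [-0.17888687  0.11973553]
x=.69 [-0.17664384  0.15073036]
s2.npz knob [ 0.652748   -0.02028597  0.07146588] 43
plate y range near x=.672 [-0.0582308   0.15787943]
x=.69 [-0.04173212  0.15214917]
[[ 0.64863787 -0.02087718  0.073     ]]
770 ((0.6557611227035522, 0.06290886551141739), (0.10019760578870773, 0.058874163776636124), 86.80463409423828)
outline [[0.62826696 0.12077876 0.036     ]
 [0.68862348 0.11488483 0.036     ]
 [0.68223369 0.01302513 0.036     ]]
0.16 146 0.6427 [0.0417 0.0972]
0.172 104 0.6379 [0.0435 0.1153]
0.184 172 0.6286 [0.0428 0.1183]
0.196 152 0.627 [0.0475 0.0945]
0.208 92 0.6132 [0.0494 0.0942]
0.22 74 0.6061 [0.0444 0.1007]
0.232 121 0.604 [0.0444 0.0996]
0.244 187 0.6001 [0.0463 0.1   ]
0.256 156 0.5928 [0.0553 0.09  ]
0.268 93 0.5739 [0.0587 0.0881]
0.28 0 0 0
```

Emit:
arm_command(steps=[1,0,0,-0.035,0.12,1,0,0,-0.07,0.24,1,0,0,-0.105,0.36,1,0.01,-0.01,-0.14,0.48,1,0.03,-0.02,-0.172,0.6], grip_force=30)

```text
clock: 14.2
tcp_pos: [0.6212, -0.1275, 0.3274]
orientation: [0.899, 0.437, 0.0, 0.0]
ft_force: [0.4, -0.1, 0.1]
grip_width: 0.994
```

```bash
python3 - <<'E'
from h import *
go(.571,.0735,.33,67)
E
```

```text
t 14.2 tcp [ 0.6212 -0.1275  0.3274] jaw -38.18 tilt [ 0. -0. -1.] F [ 0.4 -0.1  0.1] w 87.5
shift [ 0.127  -0.1637 -0.0027] turn 1.306 q [-0.41  0.39  0.71  1.56 -0.26  1.29 -0.33]
```

Emit:
arm_command(steps=[1,0.025,-0.03,0,0.12,1,0.05,-0.06,0,0.24,1,0.075,-0.095,0,0.36,1,0.1,-0.13,0,0.48,1,0.127,-0.163,0,0.6])

```text
clock: 14.62
tcp_pos: [0.5721, 0.0642, 0.3254]
orientation: [0.987, 0.163, -0.0, -0.001]
ft_force: [1.2, 0.2, 1.5]
grip_width: 0.998
```

Emit:
arm_command(steps=[1,0,0,0,0.12,1,0,0,0,0.24,1,0,0,0,0.36,1,0,0,0,0.48,1,0,0,0,0.6])

```text
clock: 15.03
tcp_pos: [0.573, 0.0629, 0.3253]
orientation: [0.991, -0.136, -0.0, -0.001]
ft_force: [-0.4, 0.8, -0.5]
grip_width: 1.001
```

```bash
python3 - <<'E'
from h import *
a,d=manip.grab_frame("scene"); b,e=manip.grab_frame("top")
go(.571,.0735,.213,67)
P=cloud("top",e); print(P[...,2].max())
E
```

```text
t 15.13 tcp [0.5731 0.0626 0.3251] jaw -105.41 tilt [-0.001  0.    -1.   ] F [-0.4  0.4  0.3] w 87.9
shift [-0.0048 -0.0099  0.1121] turn 0.132 q [-0.94  0.32  0.94  1.71 -0.27  1.25 -1.78]
1.7082950875221168
```

Emit:
arm_command(steps=[1,-0.005,-0.01,0,0.12,1,-0.005,-0.01,0.02,0.132,1,-0.005,-0.01,0.05,0.132,1,-0.005,-0.01,0.08,0.132,1,-0.005,-0.01,0.1,0.132])

```text
clock: 15.55
tcp_pos: [0.57, 0.0732, 0.223]
orientation: [0.98, -0.197, -0.001, 0.0]
ft_force: [0.2, 1.0, 0.1]
grip_width: 1.001
```

Emit:
arm_command(steps=[1,0,0,0.006,0,1,0,0,0.012,0,0.8,0,0,0.012,0,0.75,0,0,0.012,0,0.75,0,0,0.012,0])

```text
clock: 15.97
tcp_pos: [0.5723, 0.0719, 0.215]
orientation: [0.98, -0.199, 0.001, -0.001]
ft_force: [-0.5, 0.1, 0.7]
grip_width: 0.814
```

```bash
python3 - <<'E'
from h import *
im,d=manip.grab_frame("scene"); b,e=manip.grab_frame("top")
go(.571,.0735,.213,67)
c=lambda im,u,v:cv2.resize(im[v-50:v+50,u-50:u+50],(400,400),interpolation=cv2.INTER_CUBIC)
save(np.hstack([c(im,370,215),c(b,290,185)]),"r1.png")
E
```

```text
t 16.07 tcp [0.5722 0.0719 0.2148] jaw -113.01 tilt [ 0.002  0.001 -1.   ] F [ 0.4  0.1 -0. ] w 66.9
shift [-0.0017 -0.001   0.0018] turn -0.0 q [-0.91  0.44  0.9   1.85 -0.39  1.04 -1.82]
```

View pics/r1.png

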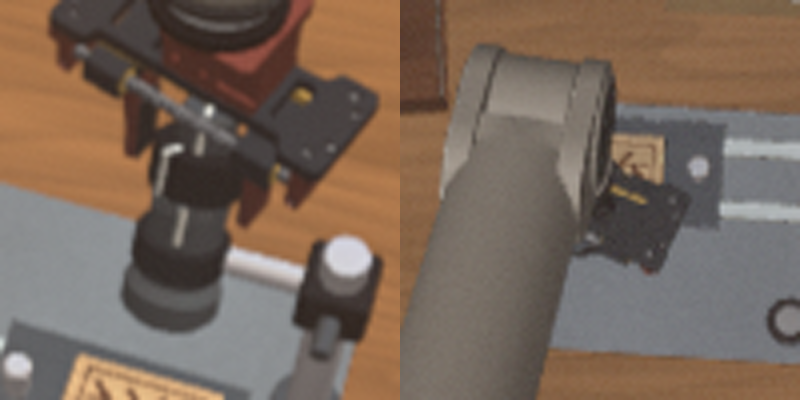

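Emit:
arm_command(steps=[0,0,0,0,0,0,0,0,0,0,0,0,0,0,0,0,0,0,0,0,0,0,0,0,0])

```text
clock: 16.48
tcp_pos: [0.572, 0.072, 0.2143]
orientation: [0.98, -0.2, 0.0, -0.0]
ft_force: [-0.9, 0.3, 5.4]
grip_width: 0.677
```

Emit:
arm_command(steps=[0,0,0,0,-0.05,0,0,0,0,-0.1,0,0,0,0,-0.15,0,0,0,0,-0.2,0,0,0,0,-0.25])

```text
clock: 16.9
tcp_pos: [0.5726, 0.0725, 0.2137]
orientation: [0.997, -0.075, 0.001, -0.0]
ft_force: [3.1, 3.3, -2.6]
grip_width: 0.661
```

```bash
python3 - <<'E'
from h import *
go(.571,.0735,.213,106)
o=manip.get_obs();print(o["torque"])
im,d=manip.grab_frame("scene"); np.savez("r2.npz",im=im,d=d)
E
```

```text
t 16.9 tcp [0.5726 0.0725 0.2137] jaw -98.56 tilt [ 0.003  0.    -1.   ] F [ 3.1  3.3 -2.6] w 58.2
shift [-0.0018 -0.0008  0.0007] turn -0.429 q [-0.86  0.42  0.83  1.85 -0.36  1.03 -1.61]
[ 0.18724077 -0.74665981 -0.27455368]
```

```bash
cat >> h.py <<'E'
def ringang(f,C=(.5725,.0735,.228),yaw=-3.5,n="scene"):
    z=np.load(f); im,d=z["im"].astype(int),z["d"]; P=cloud(n,d); q=P-np.array(C)
    B=(R.from_euler("z",yaw,degrees=True)*R.from_euler("y",-27,degrees=True)).as_matrix(); q=q@B
    g=im.min(-1); sel=(g>95)&(np.abs(q[...,2])<48)&(np.hypot(q[...,0],q[...,1])<38)&(d>0)
    for v,u in np.argwhere(sel): 
        x,y,h=q[v,u]*1000; print((u,v),g[v,u],"ax",round(h),"r",round(np.hypot(x,y)),"ang",round(np.degrees(np.arctan2(y,x))))
E
sed -i 's/<48)/<.048)/; s/<38)/<.038)/' h.py
python3 - <<'E'
from h import *
print("s2");ringang("s2.npz"); print("r2");ringang("r2.npz")
E
```

```text
s2
(np.int64(368), np.int64(189)) 101 ax 39 r 18 ang -127
(np.int64(369), np.int64(189)) 96 ax 40 r 16 ang -130
(np.int64(371), np.int64(189)) 96 ax 39 r 16 ang -151
(np.int64(368), np.int64(190)) 96 ax 41 r 13 ang -101
(np.int64(371), np.int64(190)) 103 ax 40 r 10 ang -140
(np.int64(372), np.int64(190)) 117 ax 41 r 9 ang -152
(np.int64(373), np.int64(190)) 100 ax 41 r 8 ang -166
(np.int64(375), np.int64(190)) 96 ax 41 r 12 ang 168
(np.int64(370), np.int64(191)) 97 ax 41 r 8 ang -92
(np.int64(371), np.int64(191)) 137 ax 42 r 5 ang -83
(np.int64(372), np.int64(191)) 188 ax 40 r 5 ang -139
(np.int64(373), np.int64(191)) 150 ax 42 r 1 ang -131
(np.int64(374), np.int64(191)) 99 ax 40 r 6 ang 169
(np.int64(370), np.int64(192)) 113 ax 41 r 9 ang -46
(np.int64(371), np.int64(192)) 179 ax 40 r 5 ang -66
(np.int64(372), np.int64(192)) 230 ax 42 r 5 ang -23
(np.int64(373), np.int64(192)) 166 ax 40 r 0 ang -25
(np.int64(374), np.int64(192)) 98 ax 40 r 2 ang 113
(np.int64(370), np.int64(193)) 114 ax 41 r 12 ang -27
(np.int64(371), np.int64(193)) 172 ax 41 r 9 ang -20
(np.int64(372), np.int64(193
[... 7261 characters left out ...]
(np.int64(364), np.int64(221)) 104 ax -30 r 22 ang -11
(np.int64(365), np.int64(221)) 127 ax -29 r 21 ang -5
(np.int64(364), np.int64(222)) 117 ax -31 r 23 ang -9
(np.int64(365), np.int64(222)) 122 ax -31 r 23 ang -3
(np.int64(364), np.int64(223)) 127 ax -34 r 23 ang -7
(np.int64(365), np.int64(223)) 117 ax -34 r 21 ang -2
(np.int64(363), np.int64(224)) 96 ax -40 r 19 ang -16
(np.int64(364), np.int64(224)) 132 ax -38 r 21 ang -7
(np.int64(365), np.int64(224)) 107 ax -37 r 22 ang -1
(np.int64(363), np.int64(225)) 99 ax -43 r 20 ang -14
(np.int64(364), np.int64(225)) 128 ax -40 r 22 ang -5
(np.int64(365), np.int64(225)) 96 ax -39 r 23 ang 1
(np.int64(364), np.int64(226)) 101 ax -43 r 21 ang -5
```

Emit:
arm_command(steps=[0,0,0,0,-0.08,0,0,0,0,-0.16,0,0,0,0,-0.24,0,0,0,0,-0.32,0,0,0,0,-0.4])

```text
clock: 17.37
tcp_pos: [0.5725, 0.0736, 0.2137]
orientation: [0.992, 0.126, 0.001, -0.0]
ft_force: [2.1, 7.3, -0.9]
grip_width: 0.68
```

```bash
cat >> h.py <<'E'
def ringsum(f,n="scene",C=(.5725,.0735,.228),yaw=-3.5):
    z=np.load(f); im,d=z["im"].astype(int),z["d"]; q=cloud(n,d)-np.array(C)
    q=q@(R.from_euler("z",yaw,degrees=True)*R.from_euler("y",-27,degrees=True)).as_matrix()*1000
    g=im.min(-1); r=np.hypot(q[...,0],q[...,1]); a=np.degrees(np.arctan2(q[...,1],q[...,0])); h=q[...,2]
    for nm,s in(("ring",(abs(h)<11)&(abs(r-29)<4)),("idx lo",(h<-18)&(h>-40)&(abs(r-23)<4)),("idx hi",(h>19)&(h<36)&(abs(r-17)<3.5))):
        s=s&(g>90)&(d>0)&(abs(a)<75); print(nm,s.sum(),"ang",np.round(np.average(a[s],weights=g[s]-70),1) if s.any() else None)
def shot(f,n="scene"):
    im,d=manip.grab_frame(n); np.savez(f,im=im,d=d); return im
E
python3 - <<'E'
from h import *
shot("r3.npz"); go(.571,.0735,.213,106)
for f in("s2","r2","r3"): print(f);ringsum(f+".npz")
E
```

```text
t 17.42 tcp [0.5725 0.0737 0.2137] jaw -75.27 tilt [ 0.002  0.002 -1.   ] F [ 2.9  5.1 -0.9] w 59.9
shift [-0.0014 -0.0002  0.0007] turn -0.022 q [-0.79  0.39  0.73  1.84 -0.3   1.02 -1.26]
s2
ring 14 ang -42.4
idx lo 17 ang -5.6
idx hi 16 ang -6.8
r2
ring 12 ang -32.0
idx lo 18 ang -5.3
idx hi 10 ang -7.4
r3
ring 16 ang -15.5
idx lo 18 ang -5.8
idx hi 13 ang -12.3
```

Emit:
arm_command(steps=[0.85,0,0,0,0,0.85,0,0,0,0,0.85,0,0,0,0.1,0.85,0,0,0,0.22,0.85,0,0,0,0.34])

```text
clock: 17.83
tcp_pos: [0.571, 0.0711, 0.2135]
orientation: [0.999, -0.05, -0.0, 0.0]
ft_force: [-0.4, 0.2, -0.5]
grip_width: 0.851
```

Emit:
arm_command(steps=[0.85,0,0,0,0.08,0,0,0,0,0.08,0,0,0,0,0.08,0,0,0,0,0.08,0,0,0,0,0.08])

```text
clock: 18.25
tcp_pos: [0.5714, 0.0726, 0.2135]
orientation: [0.996, -0.085, -0.0, -0.0]
ft_force: [1.3, 2.4, -2.5]
grip_width: 0.658
```

Emit:
arm_command(steps=[0,0,0,0,0,0,0,0,0,0,0,0,0,0,-0.06,0,0,0,0,-0.12,0,0,0,0,-0.18])

```text
clock: 18.67
tcp_pos: [0.5717, 0.0729, 0.2134]
orientation: [1.0, 0.006, 0.0, -0.0]
ft_force: [2.3, 6.5, -3.7]
grip_width: 0.658
```

```bash
python3 - <<'E'
from h import *
shot("r4.npz"); go(.571,.0735,.213,106)
ringsum("r4.npz")
E
```

```text
t 18.72 tcp [0.5715 0.0729 0.2135] jaw -89.13 tilt [ 0.     0.001 -1.   ] F [ 2.4  6.6 -3.6] w 57.7
shift [-0.0005 -0.0006  0.0005] turn -0.264 q [-0.83  0.4   0.79  1.85 -0.33  1.03 -1.47]
ring 14 ang -8.0
idx lo 19 ang -5.7
idx hi 13 ang -7.3
```

Emit:
arm_command(steps=[0,0,0,0,-0.02,0,0,0,0,-0.04,0,0,0,0,-0.055,0,0,0,0,-0.055,0,0,0,0,-0.055])

```text
clock: 19.13
tcp_pos: [0.5718, 0.073, 0.2134]
orientation: [0.999, 0.032, 0.0, -0.0]
ft_force: [2.0, 7.1, -5.7]
grip_width: 0.66
```

Emit:
arm_command(steps=[0.5,0,0,0,0,0.9,0,0,0,0,1,0,0,0,0,1,0,0,0,0,1,0,0,-0.02,0])

```text
clock: 19.55
tcp_pos: [0.5692, 0.071, 0.231]
orientation: [1.0, 0.031, -0.003, 0.001]
ft_force: [0.1, 0.9, -0.7]
grip_width: 0.921
```

Emit:
arm_command(steps=[1,0,0,-0.035,0,1,0,0,-0.07,0,1,0,0,-0.1,0,1,0,0,-0.1,0,1,0,0,-0.1,0])

```text
clock: 19.97
tcp_pos: [0.5724, 0.071, 0.3354]
orientation: [1.0, 0.031, 0.002, -0.001]
ft_force: [0.3, -0.1, -1.2]
grip_width: 1.0
```

```bash
python3 - <<'E'
from h import *
shot("r5.npz"); go(.5115,-.1035,.25,86.5)
ringsum("r5.npz")
E
```

```text
t 20.02 tcp [0.5714 0.0713 0.3338] jaw -86.42 tilt [ 0.001  0.    -1.   ] F [-0.1  0.9 -0.3] w 87.5
shift [-0.0708  0.1707  0.0837] turn 0.124 q [-0.89  0.28  0.84  1.7  -0.22  1.26 -1.52]
ring 15 ang -5.8
idx lo 17 ang -5.4
idx hi 17 ang -6.8
```

Emit:
arm_command(steps=[0.5,-0.015,0.036,0,0,0,-0.03,0.072,0,0,0,-0.045,0.108,0,0,0,-0.06,0.142,0,0,0,-0.068,0.165,0,0])

```text
clock: 20.43
tcp_pos: [0.511, -0.1011, 0.3323]
orientation: [1.0, 0.029, -0.001, 0.0]
ft_force: [0.1, -0.2, -0.6]
grip_width: 0.66
```

```bash
python3 - <<'E'
from h import *
for f,n in(("s2.npz","scene"),("top0.npz","top"),("scene0.npz","scene")):
    z=np.load(f);P=cloud(n,z["d"]);zz=P[...,2];m=(np.hypot(P[...,0]-.5115,P[...,1]+.1035)<.03)
    for lo,hi in((.018,.030),(.0315,.045)):
        s=m&(zz>lo)&(zz<hi);q=P[s];print(n,s.sum(),np.median(q,0).round(4),cv2.minEnclosingCircle(q[:,:2].astype(np.float32)),np.percentile(q[:,2],[10,90]).round(4))
go(.5115,-.1035,.08,86.5)
E
```

```text
scene 101 [ 0.5207 -0.1002  0.0236] ((0.5131814479827881, -0.10211450606584549), 0.023772766813635826) [0.0206 0.0267]
scene 46 [ 0.5141 -0.1035  0.0338] ((0.5136924386024475, -0.1028071790933609), 0.013504483737051487) [0.0322 0.0356]
top 70 [ 0.5081 -0.1021  0.0248] ((0.5124236345291138, -0.10059046745300293), 0.02714337594807148) [0.0197 0.0286]
top 22 [ 0.5065 -0.1038  0.0346] ((0.5076903700828552, -0.10304653644561768), 0.01271620113402605) [0.0322 0.0377]
scene 100 [ 0.5202 -0.0989  0.0231] ((0.5131810903549194, -0.10341840982437134), 0.02294027991592884) [0.0205 0.0268]
scene 45 [ 0.5129 -0.1041  0.0332] ((0.514048159122467, -0.10380158573389053), 0.013227283023297787) [0.0319 0.0355]
t 20.43 tcp [ 0.511  -0.1011  0.3323] jaw -86.62 tilt [-0.003 -0.    -1.   ] F [ 0.1 -0.2 -0.6] w 58.1
shift [0.0011 0.0025 0.2523] turn 0.12 q [-0.73  0.16  0.93  1.82 -0.14  1.23 -1.27]
```

Emit:
arm_command(steps=[0,0.001,0.002,0.04,0,0,0.001,0.002,0.08,0,0,0.001,0.002,0.12,0,0,0.001,0.002,0.16,0,0,0.001,0.002,0.2,0])

```text
clock: 20.85
tcp_pos: [0.5133, -0.0993, 0.1305]
orientation: [1.0, 0.031, -0.001, 0.0]
ft_force: [1.3, 0.7, 0.4]
grip_width: 0.277
```

Emit:
arm_command(steps=[0,0,0,0.03,0,0,0,0,0.055,0,0,0,0,0.07,0,0,0,0,0.08,0,0,0,0,0.08,0])

```text
clock: 21.27
tcp_pos: [0.5126, -0.0992, 0.0511]
orientation: [1.0, 0.031, -0.003, 0.0]
ft_force: [0.4, -0.8, 0.4]
grip_width: 0.004
```

```bash
python3 - <<'E'
from h import *
im=shot("b1.npz"); go(.511,-.1032,.028,86.5); ringsum("b1.npz")
z=np.load("b1.npz");P=cloud("scene",z["d"]);zz=P[...,2]
m=(abs(zz-.0585)<.005)&(abs(P[...,0]-.65)<.06)&(abs(P[...,1]-.065)<.07);q=P[m];print("block",m.sum(),cv2.minAreaRect(q[:,:2].astype(np.float32)))
save(im,"b1.png",(265,155,425,285),5)
E
```

```text
t 21.32 tcp [ 0.5137 -0.0994  0.0526] jaw -86.42 tilt [-0.003 -0.    -1.   ] F [-0.2 -0.6  1.1] w 0.7
shift [-0.0029  0.0037  0.0246] turn 0.124 q [-0.44  0.56  0.66  2.08 -0.55  0.68 -0.92]
ring 13 ang -5.3
idx lo 20 ang -5.8
idx hi 13 ang -6.6
block 768 ((0.6555784940719604, 0.06295392662286758), (0.10011499375104904, 0.05818413943052292), 86.38566589355469)
```

View pics/b1.png

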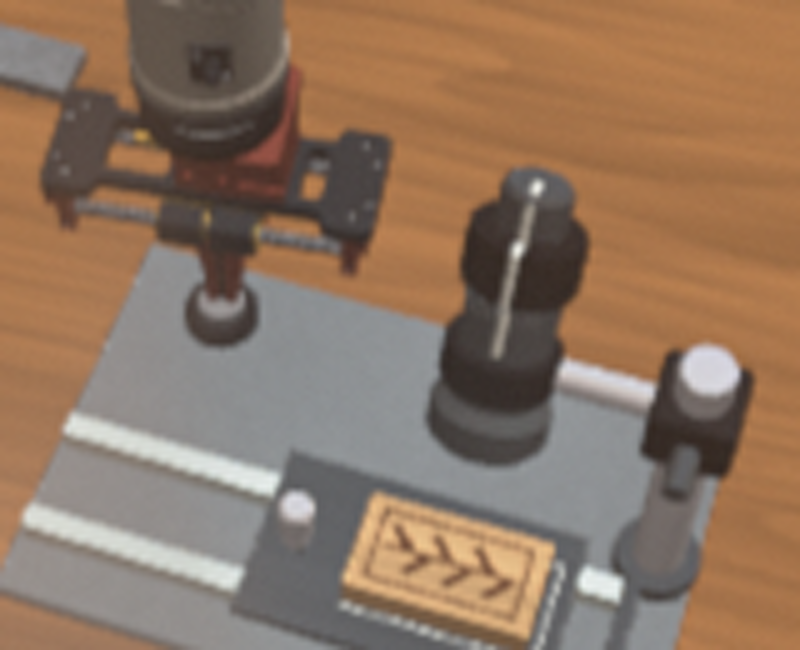

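The ring line now runs straight into both index lines (crop ~(515,250)). The stage plate stands a little short of the dark bar (~(620,600)). Since the knob grip may have slipped at the stop, I'll push the knob once more with shut fingers before pressing.

Emit:
arm_command(steps=[0,0,0,-0.035,0,0,0.015,0.005,-0.06,0,0,0.05,0.003,-0.06,0,0,0.09,0,-0.06,0,0,0.13,-0.01,-0.06,0])

```text
clock: 21.73
tcp_pos: [0.6462, -0.0823, 0.1164]
orientation: [1.0, 0.03, 0.002, 0.0]
ft_force: [0.1, -0.3, -0.0]
grip_width: 0.004
```

```bash
python3 - <<'E'
from h import *
go(.648,-.068,.048,86.5)
E
```

```text
t 21.73 tcp [ 0.6462 -0.0823  0.1164] jaw -86.53 tilt [ 0.004 -0.    -1.   ] F [ 0.1 -0.3 -0. ] w 0.4
shift [ 0.0024 -0.0143  0.0684] turn 0.122 q [-0.46  0.65  0.71  1.74 -0.51  0.94 -1.05]
```

Emit:
arm_command(steps=[0,0.004,-0.005,0.025,0,0,0.004,-0.01,0.05,0,0,0.004,-0.014,0.066,0,0,0.004,-0.014,0.066,0,0,0.004,-0.02,0.066,0])

```text
clock: 22.15
tcp_pos: [0.6468, -0.0621, 0.0485]
orientation: [1.0, 0.031, -0.0, 0.001]
ft_force: [0.2, -0.3, 1.0]
grip_width: 0.005
```

Emit:
arm_command(steps=[0,0,-0.008,0,0,0,0,-0.014,0,0,0,0,-0.018,0,0,0,0,-0.02,0,0,0,0,-0.021,0,0])

```text
clock: 22.57
tcp_pos: [0.6469, -0.0446, 0.0501]
orientation: [1.0, 0.03, 0.002, 0.003]
ft_force: [0.7, -13.3, 1.8]
grip_width: 0.005
```

```bash
python3 - <<'E'
from h import *
go(.648,-.044,.048,86.5)
E
```

```text
t 22.57 tcp [ 0.6469 -0.0446  0.0501] jaw -86.55 tilt [ 0.005 -0.006 -1.   ] F [  0.7 -13.3   1.8] w 0.4
shift [ 0.0011 -0.0006  0.0021] turn 0.121 q [-0.48  0.73  0.65  1.79 -0.58  0.82 -1.06]
```

Emit:
arm_command(steps=[0,0,-0.001,0,0,0,0,-0.002,0,0,0,0,-0.003,0,0,0,0,-0.003,0,0,0,0,-0.003,0,0])

```text
clock: 22.98
tcp_pos: [0.6468, -0.0448, 0.0504]
orientation: [1.0, 0.029, 0.003, 0.005]
ft_force: [2.0, -17.2, 1.5]
grip_width: 0.006
```

Emit:
arm_command(steps=[0,0,0.01,0,0,0,0,0.025,-0.02,0,0,-0.01,0.03,-0.05,0,0,-0.04,0.04,-0.06,0,0,-0.075,0.05,-0.06,0])

```text
clock: 23.4
tcp_pos: [0.5769, -0.0916, 0.1112]
orientation: [0.999, 0.032, 0.004, 0.0]
ft_force: [1.5, 0.0, -0.2]
grip_width: 0.006
```

```bash
python3 - <<'E'
from h import *
go(.511,-.1032,.05,86.5)
E
```

```text
t 23.4 tcp [ 0.5769 -0.0916  0.1112] jaw -86.28 tilt [ 0.008 -0.    -1.   ] F [ 1.5  0.  -0.2] w 0.5
shift [-0.0669  0.0073  0.0607] turn 0.126 q [-0.49  0.56  0.73  1.92 -0.49  0.84 -1.01]
```

Hard stop confirmed: 17 N produced no movement, so the stage is home. Next is the button.

Emit:
arm_command(steps=[0,-0.03,0.004,0,0,0,-0.06,0.008,0,0,0,-0.062,0.009,0.02,0,0,-0.062,0.009,0.05,0,0,-0.062,0.009,0.062,0])

```text
clock: 23.82
tcp_pos: [0.5115, -0.1032, 0.0445]
orientation: [0.999, 0.032, -0.0, -0.001]
ft_force: [0.4, 0.1, 0.4]
grip_width: 0.005
```

```bash
python3 - <<'E'
from h import *
manip.grab_frame("top")
go(.511,-.1032,.028,86.5)
E
```

```text
t 23.87 tcp [ 0.5108 -0.1031  0.0433] jaw -86.34 tilt [-0.004  0.001 -1.   ] F [-0.2  0.4 -1.5] w 0.5
shift [0.0003 0.0001 0.0153] turn 0.125 q [-0.42  0.57  0.65  2.09 -0.57  0.66 -0.89]
```

Emit:
arm_command(steps=[0,0,0,0.005,0,0,0,0,0.01,0,0,0,0,0.013,0,0,0,0,0.016,0,0,0,0,0.018,0])

```text
clock: 24.28
tcp_pos: [0.5134, -0.1044, 0.0282]
orientation: [1.0, 0.032, 0.001, 0.0]
ft_force: [-0.7, 1.0, 14.0]
grip_width: 0.004
```

Emit:
arm_command(steps=[0,0,0,0.001,0,0,0,0,0.002,0,0,0,0,0.003,0,0,0,0,0.004,0,0,0,0,0.004,0])

```text
clock: 24.7
tcp_pos: [0.5137, -0.1044, 0.0274]
orientation: [1.0, 0.031, 0.001, -0.002]
ft_force: [-10.8, 4.5, 47.1]
grip_width: 0.005
```

```bash
python3 - <<'E'
from h import *
go(.511,-.1032,.028,86.5)
E
```

```text
t 24.7 tcp [ 0.5137 -0.1044  0.0274] jaw -86.45 tilt [ 0.003  0.004 -1.   ] F [-10.8   4.5  47.1] w 0.4
shift [-0.0026 -0.0013 -0.0006] turn 0.123 q [-0.4   0.6   0.62  2.09 -0.6   0.63 -0.87]
```

Emit:
arm_command(steps=[0,0,0,-0.003,0,0,0,0,-0.005,0,0,0,0,-0.006,0,0,0,0,-0.007,0,0,0,0,-0.007,0])

```text
clock: 25.12
tcp_pos: [0.5134, -0.1043, 0.031]
orientation: [1.0, 0.032, 0.001, 0.0]
ft_force: [1.5, 0.0, 2.3]
grip_width: 0.006
```

Emit:
arm_command(steps=[0,0,0,-0.002,0,0,0,0,-0.003,0,0,0,0,-0.003,0,0,0,0,-0.003,0,0,0,0,-0.003,0])

```text
clock: 25.53
tcp_pos: [0.5122, -0.1043, 0.0335]
orientation: [1.0, 0.031, -0.0, 0.0]
ft_force: [1.3, 0.1, 0.5]
grip_width: 0.004
```

Emit:
arm_command(steps=[0,0,0,-0.003,0,0,0,0,-0.006,0,0,0,0,-0.006,0,0,0,0,-0.006,0,0,0,0,-0.006,0])

```text
clock: 25.95
tcp_pos: [0.5122, -0.1042, 0.0396]
orientation: [1.0, 0.032, -0.0, -0.0]
ft_force: [0.4, 0.1, 0.4]
grip_width: 0.006
```

Emit:
arm_command(steps=[0,0,0,-0.04,0,0,0,0,-0.08,0,0,0,0,-0.12,0,0,0,0,-0.16,0,0,0,0.02,-0.19,0])

```text
clock: 26.37
tcp_pos: [0.5143, -0.1213, 0.232]
orientation: [0.999, 0.034, 0.0, -0.001]
ft_force: [1.9, -0.6, 0.1]
grip_width: 0.006
```

Emit:
arm_command(steps=[0,0,0,0,0,0,0,0,0,0,0,0,0,0,0,0,0,0,0,0,0,0,0,0,0])

```text
clock: 26.78
tcp_pos: [0.5128, -0.1235, 0.2282]
orientation: [0.999, 0.032, -0.001, -0.0]
ft_force: [0.8, 1.3, 0.2]
grip_width: 0.002
```

```bash
python3 - <<'E'
from h import *
im=shot("f.npz"); go(.511,-.1032,.2,86.5); ringsum("f.npz")
z=np.load("f.npz");P=cloud("scene",z["d"]);zz=P[...,2]
m=(abs(zz-.0585)<.005)&(abs(P[...,0]-.65)<.06)&(abs(P[...,1]-.065)<.07);q=P[m];print("block",m.sum(),cv2.minAreaRect(q[:,:2].astype(np.float32)))
m=(np.hypot(P[...,0]-.5115,P[...,1]+.1035)<.03)&(zz>.0315)&(zz<.045);print("button",m.sum(),np.median(P[m],0))
for l in["square_block","seal_box","loupe","scale_bar","brush"]:
    r=manip.find_in("scene",l); print(l,np.round(r[0]["xyz"],3) if r else None)
save(im,"f.png",(150,130,500,330),2.2)
E
```

```text
t 26.83 tcp [ 0.5129 -0.1237  0.2284] jaw -86.36 tilt [-0.003 -0.    -1.   ] F [-0.4  0.2 -0.9] w 0.5
shift [-0.0006 -0.0205  0.0284] turn 0.125 q [-0.61  0.31  0.9   1.94 -0.29  1.03 -1.09]
ring 16 ang -5.2
idx lo 18 ang -6.0
idx hi 16 ang -6.8
block 765 ((0.6557461619377136, 0.06283733993768692), (0.1004020944237709, 0.05761127173900604), 86.57506561279297)
button 51 [ 0.51353856 -0.10193414  0.03395568]
square_block [ 0.53  -0.403  0.022]
seal_box [ 0.704 -0.393  0.026]
loupe [0.372 0.256 0.037]
scale_bar [ 0.464 -0.509  0.008]
brush [ 0.355 -0.31   0.013]
```

View pics/f.png

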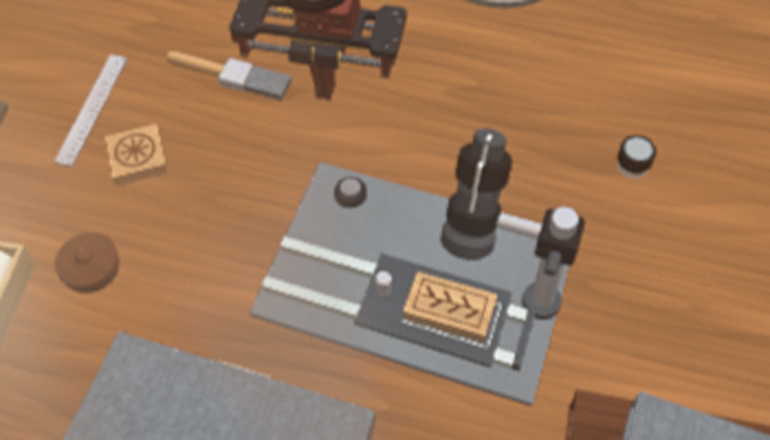

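The final picture shows everything set: block on the stage at ~(452,303), stage home, ring line on the index at ~(482,170), button up at ~(350,190), and the arm clear. I'm handing the job in.

```bash
python3 -c "
from cell import manip
print(manip.close_job())"
```

```text
the job is handed in; nothing more can be done
None
```

The job is done and handed in at about 27 s of the 72 s allowed. The hand-in gave no verdict, so what follows is my own last checks.

- **Block:** I laid it carved face up in the outline with a light touch (about 6 N) and let go. It sits about 4 mm towards -y of the outline's centre and less than 1 mm off along x, square within 1°.
- **Stage:** I pulled it in by the knob, and it moved about 136–137 mm. The pictures still showed a small gap to the dark bar, and one estimate put the knob up to 4 mm short of home. I pushed again with shut fingers and at 17 N it did not move, so I took it to be on its stop.
- **Ring:** I turned it in two grips. Its line now reads within about 2° of the index line.
- **Capture button:** I pressed it to the bottom, with the vertical force reaching 47 N at the fingertips. It has sprung back, its top again at about 34 mm.
- **Other things:** The bystanders read within about 6 mm of where they started, which is about as good as the trained networks can measure. At hand-in the arm stood clear above the base.
- **Disagreement:** The two cameras differ by 4–10 mm in x, so I used the mean of both for positions.

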